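# Count along the rack and put the call puck in the third bay

## Task

Counting from the rack's end with the tall post, run a fingertip along the back rail so that it bends over the first spring tab and then the second, and stop at the rail behind the third bay, without bending the third tab. Then push the loose call puck along the counter into that third bay until it is fully home against the back rail, and take the hand away; do not lift or tip the puck, and leave the other pucks and things on the counter where they are.

Things in the scene. Friction and masses are not known exactly. Their poses are not given: they have to be found in the camera images.
- rack: Light-wood rack fixed to the counter: four open-fronted bays, no floor. Origin on the counter, middle of its front line; +x into the bays, +y to its left end seen from the robot. Five dividers 8 mm thick, 30 mm high, from x = 0 back to the rail, centred at y = -144, -72, 0, 72, 144 mm; between them gaps 64 mm wide centred at y = 108, 36, -36, -108 mm.
- rail_mid (a point): Middle of the top of the rack's back rail (rack x = 68, y = 0 mm). The rail is 30 mm high, 296 mm long along the rack's y and fills x = 60 to 76 mm; its front face (x = 60 mm) is the stop of every bay. Three spring tabs stand on it, one behind each inner divider.
- post_tall: Tall turned wooden post, 85 mm high, at most 20 mm thick, fixed just outside one end of the rack (at y about +159 or -159 mm, x about 30 mm in the rack's frame). It marks the end from which the bays are counted. Origin at the centre of its foot.
- post_short: Short wooden post of the same make, 40 mm high, at most 20 mm thick, just outside the other end of the rack. Origin at the centre of its foot.
- puck: The loose table-call puck to put away: flat black disc, 56 mm in diameter, 22 mm high (top edge bevelled over the last 4 mm), about 80 g, lying alone between the robot and the rack. Origin at the centre of its underside. It slides when pushed. Fully home, its centre is at x = 32 mm in the rack's frame, its near edge 4 mm inside the dividers' front ends.
- puck_left: Same kind of puck, already home in the leftmost bay; leave it alone. Origin at the centre of its underside.
- puck_right: Same kind of puck, already home in the rightmost bay; leave it alone. Origin at the centre of its underside.
- tab_left (a joint): Lean of the left spring tab on the back rail (rack x = 68, y = 72 mm): steel leaf 18 mm along x, 3 mm thick with a 6 mm bead on top, 26 mm high, hinged 32 mm above the counter. 0 = upright, positive = leaning to the rack's -y end, limits +-1.4 rad. A soft spring (0.025 N m/rad, about 1 N at the top) lets a passing fingertip bend it over and stands it up again.
- tab_left_top (a point): Top of the left spring tab, 58 mm above the counter when upright.
- tab_middle (a joint): Lean of the middle spring tab on the back rail (rack x = 68, y = 0 mm): steel leaf 18 mm along x, 3 mm thick with a 6 mm bead on top, 26 mm high, hinged 32 mm above the counter. 0 = upright, positive = leaning to the rack's -y end, limits +-1.4 rad. A soft spring (0.025 N m/rad, about 1 N at the top) lets a passing fingertip bend it over and stands it up again.
- tab_middle_top (a point): Top of the middle spring tab, 58 mm above the counter when upright.
- tab_right (a joint): Lean of the right spring tab on the back rail (rack x = 68, y = -72 mm): steel leaf 18 mm along x, 3 mm thick with a 6 mm bead on top, 26 mm high, hinged 32 mm above the counter. 0 = upright, positive = leaning to the rack's -y end, limits +-1.4 rad. A soft spring (0.025 N m/rad, about 1 N at the top) lets a passing fingertip bend it over and stands it up again.
- tab_right_top (a point): Top of the right spring tab, 58 mm above the counter when upright.
- card_reader: black card payment reader lying flat, 140 x 72 x 30 mm; a bystander. Origin at the centre of its underside.
- mug: white mug, 80 mm across, 90 mm high, handle on its own +y side; a bystander. Origin at the centre of its underside.
- sanitiser: clear hand-sanitiser bottle, 56 mm across, 150 mm high; a bystander. Origin at the centre of its underside.
- bell: domed steel counter bell, 84 mm across, 56 mm high; a bystander. Origin at the centre of its underside.
- stapler: grey stapler, 130 x 34 x about 55 mm high; a bystander. Origin at the centre of its underside.
- coin_tray: shallow black coin tray, 100 x 140 x 22 mm; a bystander. Origin at the centre of its underside.
Things that resemble listed ones, but are neither listed nor needed, are in the scene too. Leave any turquoise or white look-alike of the puck alone.

How it is judged:
On the way, in this order (a step that is already met when the one before it is completed fails the run):
1. the first spring tab from the tall post is bent over by the fingers (((y of post_tall in the frame of rack above 0 m and ((value of joint tab_left above 0.4 rad or value of joint tab_left below -0.4 rad) and horizontal distance between the grasp point and tab_left_top below 0.08 m)) or (y of post_tall in the frame of rack below 0 m and ((value of joint tab_right above 0.4 rad or value of joint tab_right below -0.4 rad) and horizontal distance between the grasp point and tab_right_top below 0.08 m)))).
2. then the fingertip passes low along the rail behind the second bay (((y of post_tall in the frame of rack above 0 m and (y of the grasp point in the frame of rack between 0.018 and 0.054 m and x of the grasp point in the frame of rack between 0.033 and 0.103 m and z of the grasp point in the frame of rack below 0.1 m)) or (y of post_tall in the frame of rack below 0 m and (y of the grasp point in the frame of rack between -0.054 and -0.018 m and x of the grasp point in the frame of rack between 0.033 and 0.103 m and z of the grasp point in the frame of rack below 0.1 m)))).
3. then the second spring tab is bent over ((value of joint tab_middle above 0.4 rad or value of joint tab_middle below -0.4 rad)).
4. then the fingertip is low at the rail behind the third bay (((y of post_tall in the frame of rack above 0 m and (y of the grasp point in the frame of rack between -0.054 and -0.018 m and x of the grasp point in the frame of rack between 0.033 and 0.103 m and z of the grasp point in the frame of rack below 0.1 m)) or (y of post_tall in the frame of rack below 0 m and (y of the grasp point in the frame of rack between 0.018 and 0.054 m and x of the grasp point in the frame of rack between 0.033 and 0.103 m and z of the grasp point in the frame of rack below 0.1 m)))).
5. then the puck is pushed fully home in the third bay from the tall post (((y of post_tall in the frame of rack above 0 m and (x of puck in the frame of rack between 0.026 and 0.038 m and y of puck in the frame of rack between -0.044 and -0.028 m)) or (y of post_tall in the frame of rack below 0 m and (x of puck in the frame of rack between 0.026 and 0.038 m and y of puck in the frame of rack between 0.028 and 0.044 m)))), for 0.2 s.
At the end, for the whole second after the job is handed in: Puck flat and still in the third bay from the tall post, within 8 mm of the bay's centre line and 6 mm of fully home; tabs upright (within 0.2 rad); stored pucks within 12 mm and bystanders within 30 mm of where they began (((y of post_tall in the frame of rack above 0 m and (x of puck in the frame of rack between 0.026 and 0.038 m and y of puck in the frame of rack between -0.044 and -0.028 m)) or (y of post_tall in the frame of rack below 0 m and (x of puck in the frame of rack between 0.026 and 0.038 m and y of puck in the frame of rack between 0.028 and 0.044 m))) and height (world z) of puck below 0.004 m and angle between puck's own z axis and vertical below 0.08 rad and linear speed of puck below 0.01 m/s and not (value of joint tab_left above 0.2 rad or value of joint tab_left below -0.2 rad) and not (value of joint tab_middle above 0.2 rad or value of joint tab_middle below -0.2 rad) and not (value of joint tab_right above 0.2 rad or value of joint tab_right below -0.2 rad) and distance of each of puck_left, puck_right from where it was at the start of the episode below 0.012 m and distance of each of card_reader, mug, sanitiser, bell, stapler, coin_tray from where it was at the start of the episode below 0.03 m); the robot touches nothing.
It fails at once if the third spring tab from the tall post is bent over (by more than 0.4 rad) ((y of post_tall in the frame of rack above 0 m and (value of joint tab_right above 0.4 rad or value of joint tab_right below -0.4 rad)) or (y of post_tall in the frame of rack below 0 m and (value of joint tab_left above 0.4 rad or value of joint tab_left below -0.4 rad))).
It fails at once if the puck is lifted off the counter (by more than 10 mm) (height (world z) of puck above 0.01 m).
It fails at once if the puck is tipped (by more than 0.3 rad) (angle between puck's own z axis and vertical above 0.3 rad).
It fails at once if a stored puck is moved by more than 12 mm (distance of any of puck_left, puck_right from where it was at the start of the episode above 0.012 m).
It fails at once if a bystander is moved by more than 30 mm (distance of any of card_reader, mug, sanitiser, bell, stapler, coin_tray from where it was at the start of the episode above 0.03 m).
It also fails if it takes over 61 s, if anything falls off the work surface, if the arm or the gripper's body presses on something with over 40 N, if the wrist force passes 120 N, or if a joint passes its speed limit or range.

## Robot

A 6-joint arm with a two-finger parallel gripper is mounted at the origin on the work surface. World frame = base frame: x ahead of the robot, y to its left, z up, the work surface at z = 0. Lengths are in m, angles in rad, forces in N, time in s.
With the tool pointing down it reaches from about 0.35 to 0.975 m from the base axis. Payload 4.9 kg.
Tool frame: the origin (TCP) lies at the very end of the fingers, on their centre line; the grasp point (between the pads) lies 19 mm behind it; z points along the fingers, y is the line along which they close (so a half turn about z gives the same grasp; the last joint's range is limited). The gripper opens to 85 mm and grips with 20 to 120 N. Pads are 22 mm wide; open, the fingers measure 114 mm over their backs; the gripper's body (76 mm by 85 mm) begins 54 mm behind the grasp point. The pads swing forward as they close: fully open they stand 13 mm farther back than shut.
Start: joints at [1.118, 0.053, 1.613, -0, 1.476, -0.119], TCP at [0.205, 0.59, 0.231] pointing down, gripper open.
Joint ranges: [-3.01, 3.01], [-1.01, 2.22], [0.06, 2.58], [-1.02, 4.17], [0.09, 2.62], [-3.14, 3.14]. Speed limits (rad/s): [2.57, 2.57, 3.14, 3.14, 3.14, 3.14].

## Interface

Orientations are given as a unit quaternion [w, x, y, z].
In Python, from plant import state, optics, ticket, nets gives the robot as it stands. The module is installed in compiled form; this text tells all that it offers.
- The arm moves only by the shell command python3 -m inch 'ROWS' [OPENING]. ROWS is JSON, a list of rows, each an object of numbers: "dx", "dy", "dz": the shift along the tool's x, y, z as a fraction of full scale; "rx", "ry", "rz": the turn, a rotation vector about the tool's x, y, z as a fraction of full scale. In form: [{"dx": .., "dy": .., "dz": .., "rx": .., "ry": .., "rz": ..}, ...]. A call has 1 to 5 rows; each row is the pose to reach, as a shift and turn from the pose commanded when the call began, along the tool's axes at that moment; what a row does not reach only later rows make up. Full scale, the value 1, is 0.8 m for a shift and 1.5 rad for a turn. A row lasts 1/10 s, in which the tool goes at most 50 mm and 8.59 degrees, less where a joint would pass 70% of its speed; a pose out of reach is approached as far as the arm can. A call with a number of a shift or a turn outside -1 to 1 is refused whole. A call with a gripper value outside its range is refused whole. OPENING is the opening, from -1 (shut) to 1 (fully open), set as the call begins (- or left out, the last holds). The fingers move at their own pace and stop on an object; the grip force is fixed at half the most. Time passes only in rows, so rows that repeat a pose let the fingers close. It gives the time, the measured TCP pose, the force, the opening and the grip force at its end, in the units of the state.
- state(): the state, without advancing time (a new reading comes with each control period).
- optics.grab_frame(name): name is "side" or "top"; returns the picture (420x560x3 uint8, red, green, blue); there is no depth.
- optics.camera_info(name): a dict with "fx", "fy", "cx", "cy" (pixels), "R" (3x3) and "t" (3): a world point X has camera coordinates R X + t. Camera axes: x right, y down, z forward; pixel columns grow to the right and rows downward; lengths in m; the calibration is good to about 2 mm. A picture is of the moment at which its call begins. camera_info takes no time and is no camera call.
- ticket.job_done(): hands the job in; it is judged then, once.
Trained networks look in the newest picture that a camera, given by its name, has taken for a name from the list of things; names that differ only in an ending like _2 or _b are one class to them, and where a whole thing is asked for, a point or a joint stands for the part that bears it (a point fixed in the world has none). Each returns a list of dicts, best first, with "confidence" (0 to 1); they miss things now and then, are a little off and sometimes report something else, mostly with a low value. They report only what shows in the picture. A call takes as long as a camera call. They do not tell look-alikes from the thing itself.
- nets.boxes_of(camera, name): "bbox" ([centre column, centre row, width, height] in pixels, round what is visible of it).
- nets.outline_of(camera, name): "pixels" (420x560 bool, what is visible of it) and "bbox" ([centre column, centre row, width, height] in pixels, round what is visible of it).
The state is a dict: "time": time; "joint_pos": joint angles; "joint_vel": joint speeds; "joint_efforts": joint torques, N m; "tool_pos": TCP position; "tool_rot": TCP orientation; "contact_force": force on the tool from outside, world axes, zero at the start; "ft_torque": the same for the moment, N m; "gripper_width": opening from 0.0 (shut) to 1.0 (fully open); "grasp_force": force on a finger pad.
Only numpy, scipy, OpenCV 4.12 (cv2) and the standard library are available. Lean on these libraries where they do the work, as an engineer would, in place of code of your own. Each camera call takes 0.05 s, during which the arm holds its last target. There are 200 camera calls.

## Working session

There is one attempt and no reset: what is moved stays moved. The work goes in short steps, Python scripts to look and compute and a shell command to move; the robot and the scene stay as the last step left them, time stands still between calls to the robot, and variables do not carry over. Pictures are saved under pics/ and viewed, at most 10 in all, crops included, and the job is handed in when it is done.

```bash
mkdir -p pics; ls; python3 - <<'E'
from plant import state, optics, ticket, nets
import cv2
for c in ("top","side"):
    im=optics.grab_frame(c); cv2.imwrite(f"pics/{c}0.png",im[:,:,::-1]); print(c,optics.camera_info(c))
    for n in ("rack","post_tall","post_short","puck","tab_left"):
        print(n,[([round(v) for v in b["bbox"]],round(b["confidence"],2)) for b in nets.boxes_of(c,n)])
print(state())
E
```

```text
pics
top {'fx': 395.8589825878875, 'fy': 395.8589825878875, 'cx': 280.6751627169252, 'cy': 212.45885898895676, 'R': array([[ 0.00547872, -0.99973749,  0.0222471 ],
       [-0.99861147, -0.00663549, -0.05226001],
       [ 0.05239391, -0.02192989, -0.99838568]]), 't': array([-0.02315213,  0.58366807,  1.06334638])}
rack [([267, 199, 117, 40], 0.84)]
post_tall []
post_short [([209, 212, 6, 3], 0.46)]
puck [([306, 246, 21, 18], 0.77), ([297, 282, 19, 16], 0.71), ([348, 231, 17, 22], 0.54)]
tab_left [([402, 211, 29, 28], 0.37)]
side {'fx': 534.4997344311614, 'fy': 534.4997344311614, 'cx': 278.2749358268699, 'cy': 209.53535852331893, 'R': array([[ 0.91100784, -0.41217315,  0.01334244],
       [-0.2355441 , -0.54662482, -0.80356723],
       [ 0.33850214,  0.7289133 , -0.59506444]]), 't': array([-0.54181105,  0.20138758,  1.25709006])}
rack []
post_tall [([314, 248, 9, 31], 0.54)]
post_short [([306, 226, 7, 8], 0.41)]
puck [([293, 285, 21, 21], 0.79), ([217, 266, 19, 21], 0.78), ([256, 260, 22, 19], 0.68), ([314, 250, 9, 29], 0.22)]
tab_left []
{'time': 0.6, 'joint_pos': array([ 1.11800568e+00,  5.26942944e-02,  1.61287608e+00,  3.05893746e-05,
        1.47596580e+00, -1.19030316e-01]), 'joint_vel': array([ 0.00125759, -0.00268034, -0.00174065,  0.0002271 , -0.00021792,
       -0.00097837]), 'joint_efforts': array([ 1.14898802e-05, -3.93413115e+01, -3.70229101e+01, -7.57789394e-05,
        7.55571982e-04,  4.41959941e-06]), 'tool_pos': array([0.20475916, 0.59050929, 0.23132142]), 'tool_rot': array([-6.64309105e-06,  1.66108098e-01,  9.86107549e-01,  3.13887095e-05]), 'contact_force': array([ 0.39653543, -0.33734155, -0.11213181]), 'ft_torque': array([-0.01946593,  0.04139052, -0.04951833]), 'grasp_force': 0.0, 'gripper_width': 1.0015493843083012}
```

```bash
python3 - <<'E'
import cv2
a=cv2.imread("pics/top0.png")[120:320,140:440]; cv2.imwrite("pics/top0c.png",cv2.resize(a,(780,520),interpolation=cv2.INTER_CUBIC))
b=cv2.imread("pics/side0.png")[140:350,140:440]; cv2.imwrite("pics/side0c.png",cv2.resize(b,(780,546),interpolation=cv2.INTER_CUBIC))
E
```

```text
(no output)
```

View pics/top0c.png

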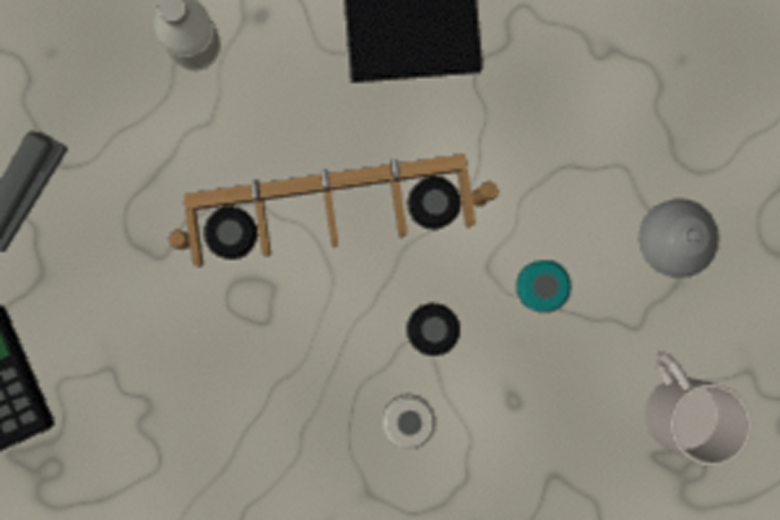

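View pics/side0c.png

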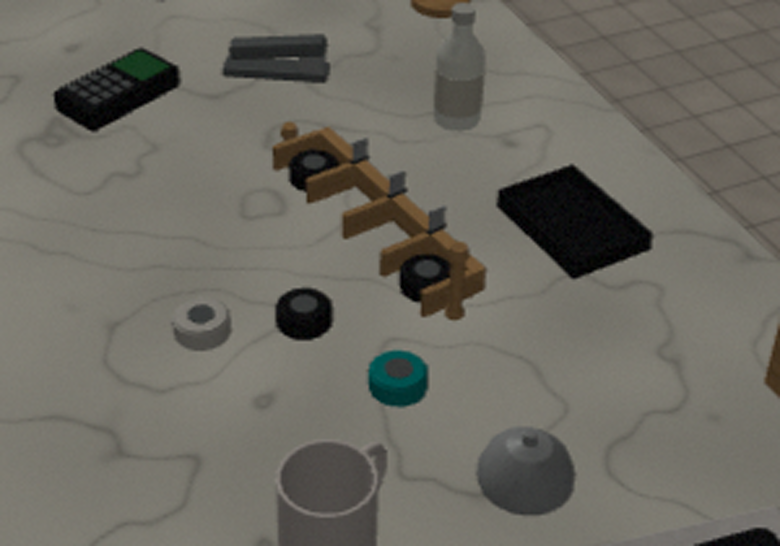

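View pics/top0.png

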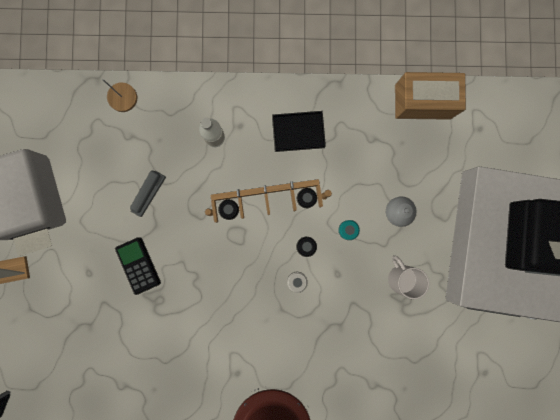

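The top crop shows the wooden rack yawed by about 0.14 rad. The tall post is at its right end (crop 487,192, world −y) and the short post at its left end (178,239). The black loose puck is at crop (433,330), with white (409,422) and turquoise (545,287) look-alikes. The side crop confirms it: the tall post is at (457,280) and the tab tops at (360,142), (397,175) and (437,210). So I count from −y: tab_right, then tab_middle, and the third bay is at rack y = +36 mm.

```bash
cat > h.py <<'E'
import numpy as np, cv2
from scipy.optimize import least_squares
from scipy.spatial.transform import Rotation as Ro
from plant import state, optics, nets
CI={c:optics.camera_info(c) for c in("top","side")}
def proj(c,X):
    k=CI[c]; q=np.atleast_2d(X)@k["R"].T+k["t"]
    return np.c_[k["fx"]*q[:,0]/q[:,2]+k["cx"],k["fy"]*q[:,1]/q[:,2]+k["cy"]]
def rackpts(p,P):
    c,s=np.cos(p[2]),np.sin(p[2]); P=np.atleast_2d(P)
    return np.c_[p[0]+c*P[:,0]-s*P[:,1],p[1]+s*P[:,0]+c*P[:,1],P[:,2]]
def tri(uv):  # dict cam->pixel
    A=[];b=[]
    for c,(u,v) in uv.items():
        k=CI[c]
        for r,f,cc,w in((0,"fx","cx",u),(1,"fy","cy",v)):
            m=k["R"][r]*k[f]-(w-k[cc])*k["R"][2]; A.append(m); b.append(-(k[f]*k["t"][r]-(w-k[cc])*k["t"][2]))
    return np.linalg.lstsq(np.array(A),np.array(b),rcond=None)[0]
def pucks(c):  # black puck circumscribed centre at half height
    return [b["bbox"][:2] for b in nets.boxes_of(c,"puck")]
def go(xyz,tooly=None):
    """rows for world target xyz, tool y axis along yaw tooly (world angle, mod pi)"""
    s=state(); w,x,y,z=s["tool_rot"]; R=Ro.from_quat([x,y,z,w]).as_matrix()
    d=R.T@(np.array(xyz)-s["tool_pos"])/.8
    o=""
    if tooly is not None:
        Y=np.array([np.cos(tooly),np.sin(tooly),0])
        if Y@R[:,1]<0: Y=-Y
        Z=np.array([0,0,-1.]); T=np.c_[np.cross(Y,Z),Y,Z]
        o=np.round(Ro.from_matrix(R.T@T).as_rotvec()/1.5,3)
    print("d",np.round(d,4),"r",o,"tcp",np.round(s["tool_pos"],4),"dist",np.linalg.norm(d)*.8)
E
python3 - <<'E'
from h import *
off={"top":(140,120),"side":(140,140)}
T=[((0,144,30),(200,264)),((0,72,30),(267,254)),((0,0,30),(335,245)),((0,-72,30),(403,235)),((0,-144,30),(470,224)),
   ((76,148,30),(186,195)),((76,-148,30),(464,155))]
S=[((0,72,30),(307,180)),((0,0,30),(344,215)),((0,-72,30),(381,252)),((0,-144,30),(421,293)),((0,72,0),(307,201)),((0,0,0),(344,237)),((0,-72,0),(381,275)),((0,-144,0),(421,315))]
Tt=[((68,72,58),(256,182)),((68,0,58),(326,172)),((68,-72,58),(395,161))]
St=[((68,72,58),(360,142)),((68,0,58),(398,175)),((68,-72,58),(437,210))]
cv=lambda c,L:(np.array([a for a,_ in L])/1e3,np.array([b for _,b in L])/2.6+off[c]-.3)
D=[("top",)+cv("top",T+Tt),("side",)+cv("side",S+St)]
f=lambda p:np.concatenate([(proj(c,rackpts(p,P))-uv).ravel() for c,P,uv in D])
r=least_squares(f,[.6,0,.14],loss="huber"); print(r.x); i=f(r.x).reshape(-1,2).round(1); print(i.tolist())
for a,b in zip(Tt,St): 
    X=tri({"top":np.array(a[1])/2.6+off["top"],"side":np.array(b[1])/2.6+off["side"]}); print("tab",X,rackpts(r.x,np.array(a[0])/1e3))
X=tri({"top":(487/2.6+140,186/2.6+120),"side":(457/2.6+140,245/2.6+140)}); print("post_tall head",X)
for c,m in(("top",246),("side",0)):
    print(c,pucks(c))
for u in((293,285),(217,266),(256,260)): print(u,tri({"top":(306.3,246.3),"side":u}))
np.save("rack.npy",r.x)
E
```

```text
[0.5797993  0.01207787 0.14906491]
[[-0.9, -0.0], [0.0, 0.0], [0.4, -0.3], [0.8, -0.3], [1.4, 0.2], [-0.8, -1.3], [1.0, -1.2], [-0.1, 1.6], [0.2, 1.6], [0.7, 2.0], [-0.0, -0.2], [-0.5, -0.2], [0.0, -0.1], [0.4, -0.5], [0.1, 0.2], [-0.5, -0.0], [-0.2, -0.2], [-0.0, -0.0], [0.2, -1.2], [-0.1, -1.0], [0.2, -0.8]]
tab [0.6382385  0.09355891 0.05245239] [[0.63635224 0.09337834 0.058     ]]
tab [0.64958785 0.02255183 0.05255063] [[0.64704521 0.02217679 0.058     ]]
tab [ 0.66069755 -0.04717783  0.05221999] [[ 0.65773818 -0.04902476  0.058     ]]
post_tall head [ 0.63391804 -0.13730467  0.08224799]
top [[305.9, 246.1], [297.1, 282.0], [348.1, 230.6]]
side [[293.1, 285.1], [217.0, 265.5], [256.1, 260.5], [314.4, 249.8]]
(293, 285) [ 0.5442228  -0.12487673 -0.06707155]
(217, 266) [ 0.43033688 -0.07261553 -0.00080154]
(256, 260) [ 0.49191535 -0.09030977  0.00895376]
```

```bash
python3 - <<'E'
from h import *
p=np.load("rack.npy"); R=lambda x,y,z:rackpts(p,[x/1e3,y/1e3,z/1e3])[0]
print(R(68,-108,46)); go(R(68,-108,231),p[2]+np.pi/2)
E
```

```text
[ 0.66308466 -0.08462553  0.046     ]
d [-8.178e-01 -6.096e-01  4.000e-04] r [ 0.     0.    -0.322] tcp [0.2048 0.5905 0.2314] dist 0.8160050267793522
```

```bash
python3 -m inch '[{"dx":-0.818,"dy":-0.61,"rz":-0.322},{"dx":-0.818,"dy":-0.61,"rz":-0.322},{"dx":-0.818,"dy":-0.61,"rz":-0.322},{"dx":-0.818,"dy":-0.61,"rz":-0.322},{"dx":-0.818,"dy":-0.61,"rz":-0.322}]' -1; python3 - <<'E'
from h import *
p=np.load("rack.npy"); R=lambda x,y,z:rackpts(p,[x/1e3,y/1e3,z/1e3])[0]
go(R(68,-108,231),p[2]+np.pi/2)
E
```

```text
d [-8.178e-01 -6.096e-01  4.000e-04] r [ 0.     0.    -0.322] tcp [0.2048 0.5905 0.2314] dist 0.8160050267793522validation failed for argument at $[0]...
```

```bash
python3 -m inch '[{"dx":-0.818,"dy":-0.61,"dz":0,"rx":0,"ry":0,"rz":-0.322},{"dx":-0.818,"dy":-0.61,"dz":0,"rx":0,"ry":0,"rz":-0.322},{"dx":-0.818,"dy":-0.61,"dz":0,"rx":0,"ry":0,"rz":-0.322},{"dx":-0.818,"dy":-0.61,"dz":0,"rx":0,"ry":0,"rz":-0.322},{"dx":-0.818,"dy":-0.61,"dz":0,"rx":0,"ry":0,"rz":-0.322}]' -1; python3 - <<'E'
from h import *
p=np.load("rack.npy"); R=lambda x,y,z:rackpts(p,[x/1e3,y/1e3,z/1e3])[0]
go(R(68,-108,231),p[2]+np.pi/2)
E
```

```text
time: 1.2
tool_pos: [0.3427, 0.387, 0.2316]
tool_rot: [0.0, -0.075, 0.997, 0.0]
contact_force: [0.9, -0.1, -0.1]
gripper_width: 0.144
grasp_force: 0.0
d [-0.3073 -0.643   0.0008] r [0.    0.    0.001] tcp [0.3427 0.387  0.2316] dist 0.5701487284496279
```

```bash
python3 -m inch '[{"dx":-0.307,"dy":-0.643,"dz":0,"rx":0,"ry":0,"rz":0},{"dx":-0.307,"dy":-0.643,"dz":0,"rx":0,"ry":0,"rz":0},{"dx":-0.307,"dy":-0.643,"dz":0,"rx":0,"ry":0,"rz":0},{"dx":-0.307,"dy":-0.643,"dz":0,"rx":0,"ry":0,"rz":0},{"dx":-0.307,"dy":-0.643,"dz":0,"rx":0,"ry":0,"rz":0}]' -1; python3 - <<'E'
from h import *
p=np.load("rack.npy"); R=lambda x,y,z:rackpts(p,[x/1e3,y/1e3,z/1e3])[0]
go(R(68,-108,231),p[2]+np.pi/2)
E
```

```text
time: 1.7
tool_pos: [0.483, 0.1796, 0.2318]
tool_rot: [0.001, -0.074, 0.997, 0.0]
contact_force: [0.7, 0.4, 0.7]
gripper_width: 0.001
grasp_force: 0.0
d [-0.1736 -0.3601  0.0011] r [0.    0.001 0.   ] tcp [0.483  0.1796 0.2318] dist 0.3197577242029767
```

```bash
python3 -m inch '[{"dx":-0.174,"dy":-0.36,"dz":0,"rx":0,"ry":0,"rz":0},{"dx":-0.174,"dy":-0.36,"dz":0,"rx":0,"ry":0,"rz":0},{"dx":-0.174,"dy":-0.36,"dz":0,"rx":0,"ry":0,"rz":0},{"dx":-0.174,"dy":-0.36,"dz":0,"rx":0,"ry":0,"rz":0},{"dx":-0.174,"dy":-0.36,"dz":0,"rx":0,"ry":0,"rz":0}]' -1; python3 -m inch '[{"dx":-0.038,"dy":-0.08,"dz":0,"rx":0,"ry":0,"rz":0},{"dx":-0.038,"dy":-0.08,"dz":0,"rx":0,"ry":0,"rz":0},{"dx":-0.038,"dy":-0.08,"dz":0,"rx":0,"ry":0,"rz":0},{"dx":-0.038,"dy":-0.08,"dz":0,"rx":0,"ry":0,"rz":0}]' -1; python3 - <<'E'
from h import *
p=np.load("rack.npy"); R=lambda x,y,z:rackpts(p,[x/1e3,y/1e3,z/1e3])[0]
go(R(68,-108,46),p[2]+np.pi/2)
E
```

```text
time: 2.2
tool_pos: [0.6241, -0.0269, 0.2315]
tool_rot: [0.0, -0.074, 0.997, 0.0]
contact_force: [0.1, 0.6, -0.4]
gripper_width: 0.002
grasp_force: 0.0
time: 2.6
tool_pos: [0.6626, -0.0837, 0.231]
tool_rot: [-0.0, -0.074, 0.997, 0.0]
contact_force: [0.4, -0.3, -0.1]
gripper_width: -0.001
grasp_force: 0.0
d [-0.0006 -0.0014  0.2313] r [ 0. -0. -0.] tcp [ 0.6626 -0.0837  0.231 ] dist 0.18502681592899795
```

```bash
python3 -m inch '[{"dx":0,"dy":-0.001,"dz":0.188,"rx":0,"ry":0,"rz":0},{"dx":0,"dy":-0.001,"dz":0.188,"rx":0,"ry":0,"rz":0},{"dx":0,"dy":-0.001,"dz":0.188,"rx":0,"ry":0,"rz":0},{"dx":0,"dy":-0.001,"dz":0.188,"rx":0,"ry":0,"rz":0},{"dx":0,"dy":-0.001,"dz":0.188,"rx":0,"ry":0,"rz":0}]' -1; python3 - <<'E'
from h import *
p=np.load("rack.npy"); R=lambda x,y,z:rackpts(p,[x/1e3,y/1e3,z/1e3])[0]
go(R(68,-108,46),p[2]+np.pi/2)
im=optics.grab_frame("side"); a=im[160:300,210:390,::-1]; cv2.imwrite("pics/side1.png",cv2.resize(a,(720,560),interpolation=cv2.INTER_CUBIC))
print((proj("side",state()["tool_pos"])-[210,160])*4)
E
```

```text
time: 3.1
tool_pos: [0.6621, -0.0832, 0.081]
tool_rot: [-0.001, -0.075, 0.997, 0.0]
contact_force: [1.7, -0.6, 0.8]
gripper_width: -0.001
grasp_force: 0.0
d [-0.0011 -0.002   0.0437] r [ 0.001 -0.001  0.001] tcp [ 0.6621 -0.0832  0.081 ] dist 0.03500445645640794
[[427.35810554 234.71843577]]
```

View pics/side1.png

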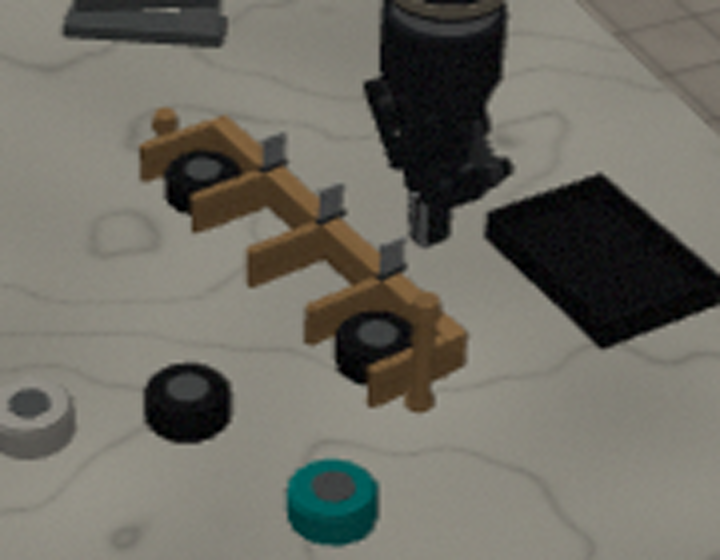

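The closed fingertips are at (427,237), where the calibration predicts them. They hang above the rail between the tall post and the first tab (392,255). I'll descend to z = 46 mm.

```bash
python3 -m inch '[{"dx":-0.001,"dy":-0.002,"dz":0.044,"rx":0,"ry":0,"rz":0},{"dx":-0.001,"dy":-0.002,"dz":0.044,"rx":0,"ry":0,"rz":0},{"dx":-0.001,"dy":-0.002,"dz":0.044,"rx":0,"ry":0,"rz":0}]' -1; python3 -m inch '[{"dx":0,"dy":0.03,"dz":0,"rx":0,"ry":0,"rz":0},{"dx":0,"dy":0.045,"dz":0,"rx":0,"ry":0,"rz":0},{"dx":0,"dy":0.06,"dz":0,"rx":0,"ry":0,"rz":0},{"dx":0,"dy":0.075,"dz":0,"rx":0,"ry":0,"rz":0},{"dx":0,"dy":0.09,"dz":0,"rx":0,"ry":0,"rz":0}]' -1;  python3 - <<'E'
from h import *
p=np.load("rack.npy"); R=lambda x,y,z:rackpts(p,[x/1e3,y/1e3,z/1e3])[0]
go(R(68,36,46),p[2]+np.pi/2)
im=optics.grab_frame("side"); a=im[160:300,210:390,::-1]; cv2.imwrite("pics/side2.png",cv2.resize(a,(720,560),interpolation=cv2.INTER_CUBIC))
E
```

```text
time: 3.45
tool_pos: [0.6651, -0.086, 0.0485]
tool_rot: [0.001, -0.075, 0.997, -0.0]
contact_force: [-0.2, -0.0, 0.7]
gripper_width: 0.006
grasp_force: 0.0
time: 3.95
tool_pos: [0.6535, -0.0139, 0.0466]
tool_rot: [0.001, -0.075, 0.997, 0.0]
contact_force: [0.4, -0.2, 0.2]
gripper_width: -0.002
grasp_force: 0.0
d [0.0012 0.0908 0.0007] r [-0.     0.001  0.   ] tcp [ 0.6535 -0.0139  0.0466] dist 0.07261905264278286
```

View pics/side2.png

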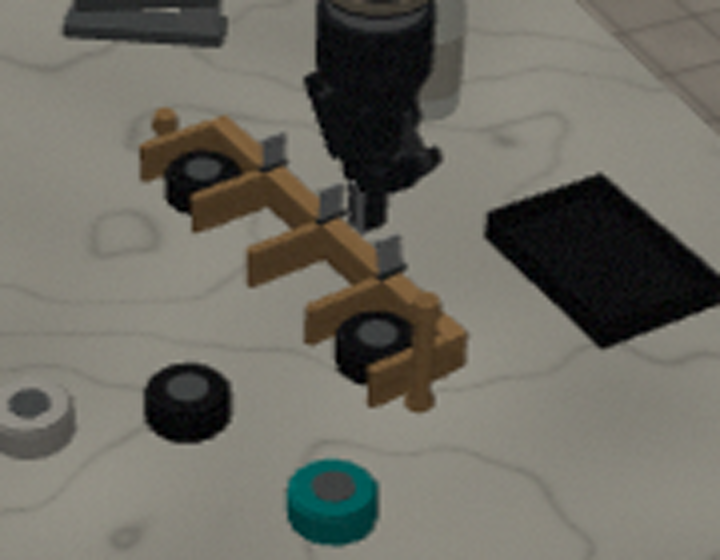

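The tip passed the first tab, which is now springing back (388,255). The fingertip is at (370,228), just before the middle tab. I'll continue to behind bay 3.

```bash
python3 -m inch '[{"dx":0,"dy":0.015,"dz":0,"rx":0,"ry":0,"rz":0},{"dx":0,"dy":0.03,"dz":0,"rx":0,"ry":0,"rz":0},{"dx":0,"dy":0.045,"dz":0,"rx":0,"ry":0,"rz":0},{"dx":0,"dy":0.06,"dz":0,"rx":0,"ry":0,"rz":0},{"dx":0,"dy":0.075,"dz":0,"rx":0,"ry":0,"rz":0}]' -1;python3 -m inch '[{"dx":0,"dy":0.016,"dz":0,"rx":0,"ry":0,"rz":0},{"dx":0,"dy":0.016,"dz":0,"rx":0,"ry":0,"rz":0},{"dx":0,"dy":0.016,"dz":0,"rx":0,"ry":0,"rz":0}]' -1;  python3 - <<'E'
from h import *
p=np.load("rack.npy"); R=lambda x,y,z:rackpts(p,[x/1e3,y/1e3,z/1e3])[0]
go(R(68,36,46),p[2]+np.pi/2)
im=optics.grab_frame("side"); a=im[160:300,210:390,::-1]; cv2.imwrite("pics/side3.png",cv2.resize(a,(720,560),interpolation=cv2.INTER_CUBIC))
E
```

```text
time: 4.5
tool_pos: [0.6441, 0.0455, 0.0458]
tool_rot: [0.0, -0.075, 0.997, -0.0]
contact_force: [0.4, -1.0, 1.0]
gripper_width: -0.006
grasp_force: 0.4
time: 4.8
tool_pos: [0.6422, 0.0577, 0.0457]
tool_rot: [-0.0, -0.075, 0.997, 0.0]
contact_force: [0.8, 0.2, -0.1]
gripper_width: 0.0
grasp_force: 0.0
d [ 0.0006  0.0002 -0.0004] r [ 0.    -0.     0.001] tcp [0.6422 0.0577 0.0457] dist 0.000604085128509276
```

View pics/side3.png

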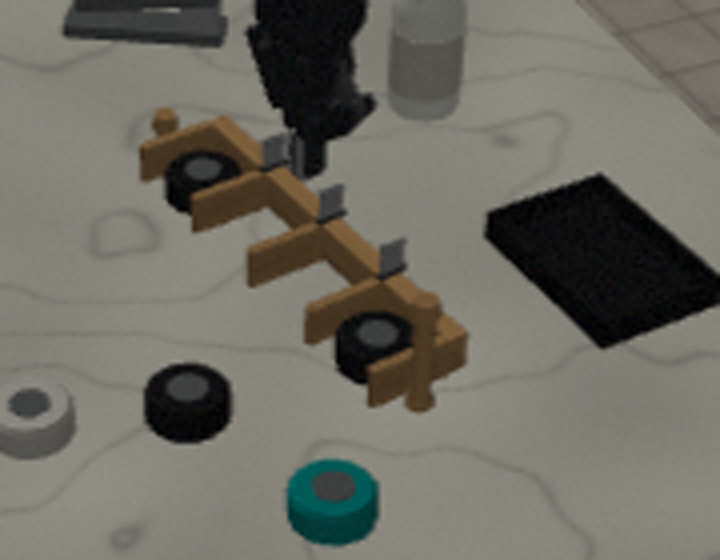

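All three tabs stand upright, at (273,150), (331,203) and (392,255), and the third was never bent. Next I'll lift, then push the puck sideways until it is in front of bay 3.

```bash
python3 -m inch '[{"dx":0,"dy":0,"dz":-0.13,"rx":0,"ry":0,"rz":0},{"dx":0,"dy":0,"dz":-0.13,"rx":0,"ry":0,"rz":0},{"dx":0,"dy":0,"dz":-0.13,"rx":0,"ry":0,"rz":0},{"dx":0,"dy":0,"dz":-0.13,"rx":0,"ry":0,"rz":0}]' -0.62; cat >> h.py <<'E'
rk=np.load("rack.npy"); RK=lambda x,y,z:rackpts(rk,[x/1e3,y/1e3,z/1e3])[0]
def inrack(X):
    c,s=np.cos(rk[2]),np.sin(rk[2]); d=np.asarray(X)[:2]-rk[:2]; return np.round([1e3*(c*d[0]+s*d[1]),1e3*(c*d[1]-s*d[0])],1)
def plan(puck,goal,back):
    puck=np.array(puck);u=(np.array(goal)-puck);u=u/np.linalg.norm(u); a=np.arctan2(u[1],u[0])
    return puck-back*u, a+rk[2]+np.pi/2
E
python3 - <<'E'
from h import *
P=inrack([0.4919,-0.0903]); print("puck",P)
optics.grab_frame("top"); print([inrack(tri({"top":t,"side":s})) for t,s in (((348.1,230.6),(293.1,285.1)),)])
s,a=plan(P,(-70,36),58); print(s,a); go(RK(*s,150),a); print(state()["joint_pos"].round(2))
E
```

```text
time: 5.25
tool_pos: [0.6441, 0.0567, 0.1529]
tool_rot: [0.003, -0.074, 0.997, -0.0]
contact_force: [-0.1, 0.6, -1.2]
gripper_width: 0.194
grasp_force: 0.0
puck [-102.1  -88.2]
[array([ -73.5, -210.2])]
[-116.61343549 -144.35478778] 3.0377380565646335
d [ 0.2316 -0.2242  0.    ] r [-0.001  0.    -0.879] tcp [0.6426 0.0568 0.1502] dist 0.257849377731118
[-0.03  0.16  1.64 -0.    1.34 -1.75]
```

```bash
python3 -m inch '[{"dx":0.232,"dy":-0.224,"dz":0,"rx":0,"ry":0,"rz":0.5},{"dx":0.232,"dy":-0.224,"dz":0,"rx":0,"ry":0,"rz":0.5},{"dx":0.232,"dy":-0.224,"dz":0,"rx":0,"ry":0,"rz":0.5},{"dx":0.232,"dy":-0.224,"dz":0,"rx":0,"ry":0,"rz":0.5},{"dx":0.232,"dy":-0.224,"dz":0,"rx":0,"ry":0,"rz":0.5}]'; python3 -m inch '[{"dx":0,"dy":0,"dz":0,"rx":0,"ry":0,"rz":0.3},{"dx":0,"dy":0,"dz":0,"rx":0,"ry":0,"rz":0.3},{"dx":0,"dy":0,"dz":0,"rx":0,"ry":0,"rz":0.3},{"dx":0,"dy":0,"dz":0,"rx":0,"ry":0,"rz":0.3}]'; cat > n.py <<'E'
from h import *
optics.grab_frame("top");optics.grab_frame("side")
for c in("top","side"): print(c,[[round(float(v),1) for v in b["bbox"]]+[round(b["confidence"],2)] for b in nets.boxes_of(c,"puck")])
E
python3 - <<'E'
from h import *
s,a=plan((-102,-88),(-70,36),58); go(RK(*s,150),a); print(state()["joint_pos"].round(2))
E
python3 n.py
```

```text
time: 5.8
tool_pos: [0.4874, -0.1419, 0.1468]
tool_rot: [-0.002, 0.299, 0.954, 0.0]
contact_force: [1.4, -0.9, 0.4]
gripper_width: 0.192
grasp_force: 0.0
time: 6.2
tool_pos: [0.4887, -0.141, 0.1471]
tool_rot: [-0.002, 0.502, 0.865, -0.0]
contact_force: [-0.2, -0.6, 1.6]
gripper_width: 0.189
grasp_force: 0.0
d [-0.0057 -0.0072 -0.0036] r [-0.003 -0.002  0.415] tcp [ 0.4887 -0.141   0.1471] dist 0.007880550424644936
[-0.43 -0.16  1.96 -0.    1.35 -0.95]
top [[308.4, 248.1, 22.7, 16.8, 0.8], [297.6, 281.9, 20.8, 22.1, 0.73], [352.8, 225.6, 9.7, 9.7, 0.54], [411.1, 279.2, 35.9, 36.6, 0.43]]
side [[256.1, 260.4, 21.3, 18.6, 0.92], [217.1, 266.1, 21.3, 23.3, 0.91]]
```

```bash
python3 -m inch '[{"dx":-0.006,"dy":-0.007,"dz":0,"rx":0,"ry":0,"rz":0.415},{"dx":-0.006,"dy":-0.007,"dz":0,"rx":0,"ry":0,"rz":0.415},{"dx":-0.006,"dy":-0.007,"dz":0,"rx":0,"ry":0,"rz":0.415},{"dx":-0.006,"dy":-0.007,"dz":0,"rx":0,"ry":0,"rz":0.415},{"dx":-0.006,"dy":-0.007,"dz":0,"rx":0,"ry":0,"rz":0.415}]'
python3 - <<'E'
from h import *
s,a=plan((-102,-88),(-70,36),58); go(RK(*s,60),a); print(state()["joint_pos"].round(2))
E
```

```text
time: 6.9
tool_pos: [0.4878, -0.148, 0.1495]
tool_rot: [-0.0, 0.742, 0.67, -0.0]
contact_force: [-0.7, -0.1, -0.1]
gripper_width: 0.188
grasp_force: 0.0
d [ 0.     -0.0022  0.1119] r [-0.    -0.     0.001] tcp [ 0.4878 -0.148   0.1495] dist 0.08951727901156172
[-0.44 -0.16  1.96 -0.    1.35 -0.34]
```

```bash
python3 -m inch '[{"dx":0,"dy":-0.002,"dz":0.11,"rx":0,"ry":0,"rz":0},{"dx":0,"dy":-0.002,"dz":0.11,"rx":0,"ry":0,"rz":0},{"dx":0,"dy":-0.002,"dz":0.178,"rx":0,"ry":0,"rz":0},{"dx":0,"dy":-0.002,"dz":0.178,"rx":0,"ry":0,"rz":0},{"dx":0,"dy":-0.002,"dz":0.178,"rx":0,"ry":0,"rz":0}]'
python3 - <<'E'
from h import *
s,a=plan((-102,-88),(-70,36),38); g,_=plan((-70,36),(-62,67),38); go(RK(*s,8),a); go(RK(*g,8),a)
im=optics.grab_frame("side"); a=im[160:300,190:370,::-1]; cv2.imwrite("pics/side4.png",cv2.resize(a,(720,560),interpolation=cv2.INTER_CUBIC))
E
```

```text
time: 7.4
tool_pos: [0.4854, -0.1475, 0.0065]
tool_rot: [-0.001, 0.742, 0.671, -0.001]
contact_force: [0.0, -0.6, 0.5]
gripper_width: 0.191
grasp_force: 0.0
d [ 0.0248  0.0009 -0.0018] r [-0.002 -0.001  0.002] tcp [ 0.4854 -0.1475  0.0065] dist 0.01987059184101897
d [ 0.1848  0.0014 -0.0017] r [-0.002 -0.001  0.002] tcp [ 0.4854 -0.1475  0.0065] dist 0.1478743282401431
```

View pics/side4.png

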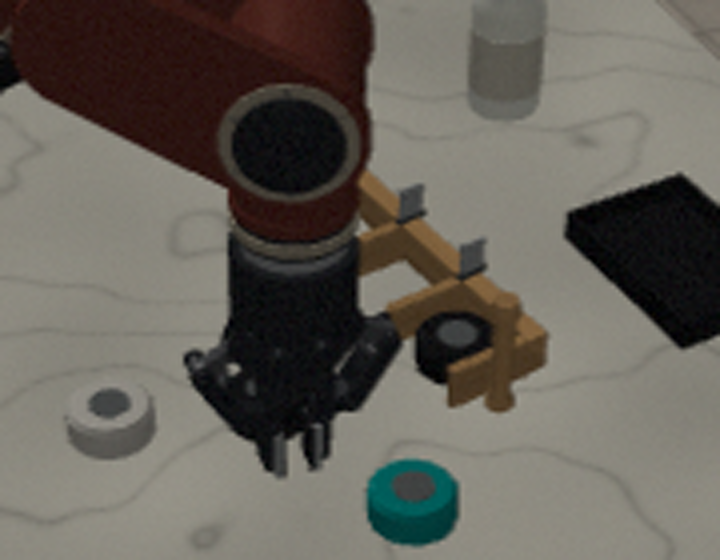

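The fingertips are on the counter on the −y side of the puck, clear of the turquoise look-alike (412,500) and the white one (110,420). I'll push along tool +x.

```bash
python3 -m inch '[{"dx":0.016,"dy":0,"dz":-0.001,"rx":0,"ry":0,"rz":0},{"dx":0.03,"dy":0,"dz":-0.001,"rx":0,"ry":0,"rz":0},{"dx":0.044,"dy":0,"dz":-0.001,"rx":0,"ry":0,"rz":0},{"dx":0.058,"dy":0,"dz":-0.001,"rx":0,"ry":0,"rz":0},{"dx":0.072,"dy":0,"dz":-0.001,"rx":0,"ry":0,"rz":0}]';python3 -m inch '[{"dx":0.014,"dy":0,"dz":0,"rx":0,"ry":0,"rz":0},{"dx":0.028,"dy":0,"dz":0,"rx":0,"ry":0,"rz":0},{"dx":0.042,"dy":0,"dz":0,"rx":0,"ry":0,"rz":0},{"dx":0.056,"dy":0,"dz":0,"rx":0,"ry":0,"rz":0},{"dx":0.068,"dy":0,"dz":0,"rx":0,"ry":0,"rz":0}]'
python3 - <<'E'
from h import *
s,a=plan((-70,36),(-62,67),38); go(RK(*s,8),a); print(inrack(state()["tool_pos"]))
E
python3 n.py
```

```text
time: 7.95
tool_pos: [0.4925, -0.0896, 0.0087]
tool_rot: [0.0, 0.742, 0.67, 0.0]
contact_force: [-0.8, -0.6, 0.2]
gripper_width: 0.191
grasp_force: 0.3
time: 8.45
tool_pos: [0.4977, -0.0356, 0.0081]
tool_rot: [-0.0, 0.742, 0.67, -0.0]
contact_force: [0.8, -0.3, 0.1]
gripper_width: 0.19
grasp_force: 0.3
d [ 0.0441 -0.      0.0001] r [-0.    -0.     0.001] tcp [ 0.4977 -0.0356  0.0081] dist 0.03526964498849138
[-88.3 -35. ]
top [[297.2, 281.0, 19.1, 20.3, 0.76], [348.3, 229.4, 18.6, 20.7, 0.76]]
side [[217.9, 265.4, 18.1, 21.4, 0.63], [293.5, 287.0, 22.3, 26.0, 0.55]]
```

```bash
python3 -m inch '[{"dx":0.014,"dy":0,"dz":0,"rx":0,"ry":0,"rz":0},{"dx":0.028,"dy":0,"dz":0,"rx":0,"ry":0,"rz":0},{"dx":0.04,"dy":0,"dz":0,"rx":0,"ry":0,"rz":0},{"dx":0.044,"dy":0,"dz":0,"rx":0,"ry":0,"rz":0},{"dx":0.044,"dy":0,"dz":0,"rx":0,"ry":0,"rz":0}]';python3 -m inch '[{"dx":-0.03,"dy":0,"dz":0,"rx":0,"ry":0,"rz":0},{"dx":-0.06,"dy":0,"dz":-0.1,"rx":0,"ry":0,"rz":0},{"dx":-0.1,"dy":0,"dz":-0.2,"rx":0,"ry":0,"rz":0},{"dx":-0.15,"dy":0,"dz":-0.2,"rx":0,"ry":0,"rz":0},{"dx":-0.2,"dy":0,"dz":-0.2,"rx":0,"ry":0,"rz":0}]';  python3 n.py; python3 - <<'E'
from h import *
im=optics.grab_frame("top"); a=im[150:290,180:360,::-1]; cv2.imwrite("pics/top5.png",cv2.resize(a,(720,560),interpolation=cv2.INTER_CUBIC))
E
```

```text
time: 9.15
tool_pos: [0.5013, -0.0009, 0.0082]
tool_rot: [-0.0, 0.742, 0.67, 0.0]
contact_force: [-0.4, -0.0, 0.3]
gripper_width: 0.189
grasp_force: 0.0
time: 9.65
tool_pos: [0.4889, -0.1388, 0.1627]
tool_rot: [0.003, 0.742, 0.671, 0.002]
contact_force: [1.1, -0.6, -0.2]
gripper_width: 0.189
grasp_force: 0.0
top [[297.2, 282.4, 23.7, 19.8, 0.88], [259.4, 242.4, 19.8, 17.1, 0.7]]
side [[293.0, 286.6, 21.7, 23.7, 0.9], [217.9, 265.7, 18.6, 20.2, 0.77], [185.6, 173.9, 44.1, 29.2, 0.37]]
```

View pics/top5.png

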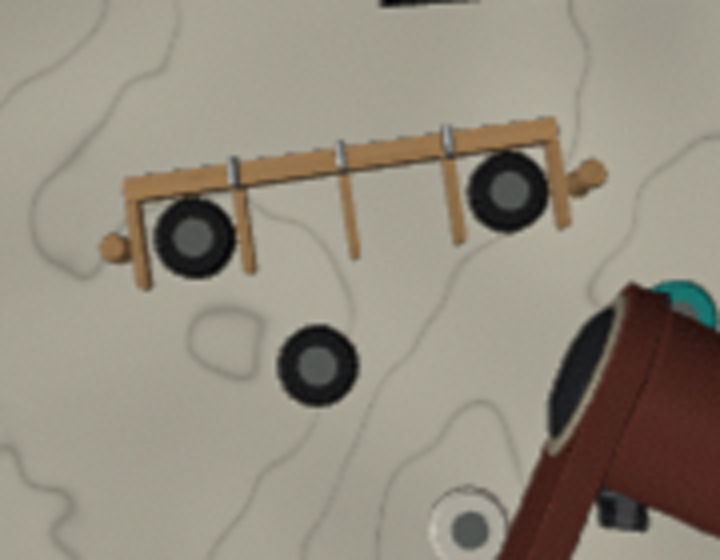

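The puck is now at crop (318,366), in front of bay 3 whose divider fronts are at (250,272) and (354,258). Everything else is undisturbed. Next I work out the straight push home.

```bash
python3 - <<'E'
from h import *
def atz(c,uv,z):
    k=CI[c]; d=k["R"].T@np.array([(uv[0]-k["cx"])/k["fx"],(uv[1]-k["cy"])/k["fy"],1]); o=-k["R"].T@k["t"]; return o+d*(z-o[2])/d[2]
P=atz("top",(318/4+180-.4,366/4+150-.4),.018); print("puck",P,inrack(P))
P0=atz("top",(433/2.6+140-.3,330/2.6+120-.3),.018); print("check first",P0,inrack(P0))
# home-bay check: stored pucks should be at rack (32,+-108)
for u in((195,238),(509,191)): print("stored",inrack(atz("top",(u[0]/4+180-.4,u[1]/4+150-.4),.018)))
s=np.r_[inrack(P)]-[70,0]; print(s); go(RK(*s,150),rk[2]+np.pi/2); print(state()["joint_pos"].round(2))
E
```

```text
puck [0.50568384 0.03840222 0.018     ] [-69.4  37. ]
check first [ 0.49139154 -0.08937909  0.018     ] [-102.5  -87.2]
stored [ 28.3 107.4]
stored [  29.8 -108.5]
[-139.4   37. ]
d [ 0.1992 -0.084   0.0097] r [-0.001  0.     0.879] tcp [ 0.4868 -0.1375  0.1575] dist 0.17312578546766771
[-0.42 -0.18  1.96  0.    1.36 -0.32]
```

```bash
python3 -m inch '[{"dx":0.199,"dy":-0.084,"dz":0,"rx":0,"ry":0,"rz":0.879},{"dx":0.199,"dy":-0.084,"dz":0,"rx":0,"ry":0,"rz":0.879},{"dx":0.199,"dy":-0.084,"dz":0,"rx":0,"ry":0,"rz":0.879},{"dx":0.199,"dy":-0.084,"dz":0,"rx":0,"ry":0,"rz":0.879},{"dx":0.199,"dy":-0.084,"dz":0,"rx":0,"ry":0,"rz":0.879}]';python3 -m inch '[{"dx":0,"dy":0,"dz":0,"rx":0,"ry":0,"rz":0.375},{"dx":0,"dy":0,"dz":0,"rx":0,"ry":0,"rz":0.375},{"dx":0,"dy":0,"dz":0,"rx":0,"ry":0,"rz":0.375},{"dx":0,"dy":0,"dz":0,"rx":0,"ry":0,"rz":0.375},{"dx":0,"dy":0,"dz":0,"rx":0,"ry":0,"rz":0.375}]';   python3 - <<'E'
from h import *
go(RK(-136,36.5,8),rk[2]+np.pi/2); print(state()["joint_pos"].round(2))
E
```

```text
time: 10.4
tool_pos: [0.4341, 0.032, 0.156]
tool_rot: [-0.002, 0.93, 0.368, -0.001]
contact_force: [-0.3, 0.1, 0.3]
gripper_width: 0.191
grasp_force: 0.0
time: 10.9
tool_pos: [0.4355, 0.0288, 0.1564]
tool_rot: [-0.0, 0.995, 0.096, -0.002]
contact_force: [-0.4, -0.3, -0.5]
gripper_width: 0.192
grasp_force: 0.0
d [0.0057 0.0023 0.1855] r [-0.001  0.002  0.029] tcp [0.4355 0.0288 0.1564] dist 0.14851287269125357
[-0.1  -0.37  2.11  0.    1.4   1.27]
```

```bash
python3 -m inch '[{"dx":0,"dy":0.002,"dz":0.06,"rx":0,"ry":0,"rz":0.029},{"dx":0,"dy":0.002,"dz":0.12,"rx":0,"ry":0,"rz":0.029},{"dx":0,"dy":0.002,"dz":0.16,"rx":0,"ry":0,"rz":0.029},{"dx":0,"dy":0.002,"dz":0.1855,"rx":0,"ry":0,"rz":0.029},{"dx":0,"dy":0.002,"dz":0.1855,"rx":0,"ry":0,"rz":0.029}]';   python3 - <<'E'
from h import *
print(inrack(state()["tool_pos"])); go(RK(-60,36.5,8),rk[2]+np.pi/2); go(RK(-6,36.5,8),rk[2]+np.pi/2)
E
```

```text
time: 11.4
tool_pos: [0.4327, 0.0271, 0.0055]
tool_rot: [-0.001, 0.997, 0.075, -0.005]
contact_force: [-0.5, 0.3, 0.5]
gripper_width: 0.191
grasp_force: 0.0
[-143.2   36.7]
d [ 0.104   0.0004 -0.0041] r [-0.002  0.006  0.001] tcp [0.4327 0.0271 0.0055] dist 0.08327816284176354
d [ 0.1715  0.0005 -0.0048] r [-0.002  0.006  0.001] tcp [0.4327 0.0271 0.0055] dist 0.1372629765809839
```

```bash
python3 -m inch '[{"dx":0.025,"dy":0,"dz":-0.003,"rx":0,"ry":0.004,"rz":0},{"dx":0.045,"dy":0,"dz":-0.003,"rx":0,"ry":0.004,"rz":0},{"dx":0.06,"dy":0,"dz":-0.003,"rx":0,"ry":0.004,"rz":0},{"dx":0.072,"dy":0,"dz":-0.003,"rx":0,"ry":0.004,"rz":0},{"dx":0.084,"dy":0,"dz":-0.003,"rx":0,"ry":0.004,"rz":0}]'; python3 -m inch '[{"dx":0.012,"dy":0,"dz":0,"rx":0,"ry":0,"rz":0},{"dx":0.024,"dy":0,"dz":0,"rx":0,"ry":0,"rz":0},{"dx":0.036,"dy":0,"dz":0,"rx":0,"ry":0,"rz":0},{"dx":0.044,"dy":0,"dz":0,"rx":0,"ry":0,"rz":0},{"dx":0.044,"dy":0,"dz":0,"rx":0,"ry":0,"rz":0}]';   python3 - <<'E'
from h import *
print(inrack(state()["tool_pos"])); go(RK(-6,36.5,8),rk[2]+np.pi/2)
im=optics.grab_frame("top"); a=im[150:290,180:360,::-1]; cv2.imwrite("pics/top6.png",cv2.resize(a,(720,560),interpolation=cv2.INTER_CUBIC))
im=optics.grab_frame("side"); b=im[160:300,180:360,::-1]; cv2.imwrite("pics/p6.png",np.hstack([cv2.resize(x,(400,311),interpolation=cv2.INTER_CUBIC) for x in(a,b)]))
E
```

```text
time: 11.9
tool_pos: [0.5041, 0.0361, 0.0127]
tool_rot: [-0.0, 0.997, 0.074, 0.003]
contact_force: [-0.4, 0.9, 0.3]
gripper_width: 0.196
grasp_force: 0.3
time: 12.4
tool_pos: [0.5394, 0.0411, 0.0126]
tool_rot: [-0.0, 0.997, 0.074, 0.003]
contact_force: [-1.0, -0.3, 0.3]
gripper_width: 0.193
grasp_force: 0.0
[-35.7  34.7]
d [ 0.0371 -0.0023  0.006 ] r [ 0.    -0.005 -0.001] tcp [0.5394 0.0411 0.0126] dist 0.03010007718911481
```

View pics/p6.png

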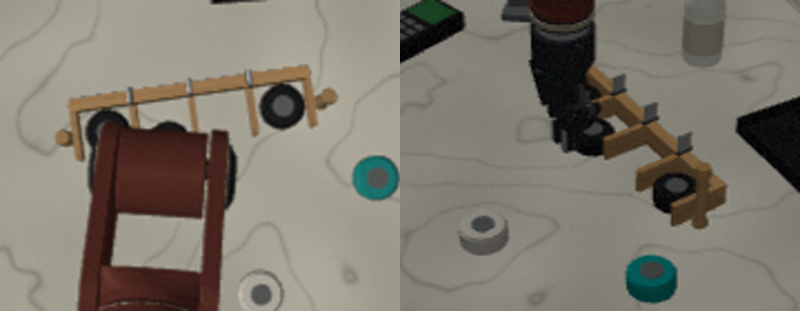

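The puck is entering bay 3 (left view 172,130) and nothing is disturbed. I'll push it the last 30 mm while watching the force.

```bash
python3 -m inch '[{"dx":0.01,"dy":-0.001,"dz":0.004,"rx":0,"ry":-0.003,"rz":0},{"dx":0.018,"dy":-0.001,"dz":0.004,"rx":0,"ry":-0.003,"rz":0},{"dx":0.025,"dy":-0.001,"dz":0.004,"rx":0,"ry":-0.003,"rz":0},{"dx":0.031,"dy":-0.001,"dz":0.004,"rx":0,"ry":-0.003,"rz":0},{"dx":0.033,"dy":-0.001,"dz":0.004,"rx":0,"ry":-0.003,"rz":0}]'; python3 -m inch '[{"dx":0.002,"dy":0,"dz":0,"rx":0,"ry":0,"rz":0},{"dx":0.004,"dy":0,"dz":0,"rx":0,"ry":0,"rz":0},{"dx":0.004,"dy":0,"dz":0,"rx":0,"ry":0,"rz":0}]';   python3 - <<'E'
from h import *
print(inrack(state()["tool_pos"]),state()["contact_force"])
E
```

```text
time: 13.0
tool_pos: [0.5651, 0.0457, 0.0096]
tool_rot: [-0.0, 0.997, 0.074, 0.001]
contact_force: [0.0, -0.4, -0.2]
gripper_width: 0.187
grasp_force: 0.2
time: 13.3
tool_pos: [0.5666, 0.0461, 0.0092]
tool_rot: [-0.0, 0.997, 0.074, -0.001]
contact_force: [-4.8, -0.9, 2.8]
gripper_width: 0.192
grasp_force: 2.5
[-8.  35.6] [-4.79948266 -0.86974849  2.84868578]
```

```bash
python3 -m inch '[{"dx":0.002,"dy":0,"dz":0,"rx":0,"ry":0,"rz":0},{"dx":0.003,"dy":0,"dz":0,"rx":0,"ry":0,"rz":0},{"dx":0.003,"dy":0,"dz":0,"rx":0,"ry":0,"rz":0},{"dx":0.003,"dy":0,"dz":0,"rx":0,"ry":0,"rz":0}]'; python3 -m inch '[{"dx":-0.02,"dy":0,"dz":0,"rx":0,"ry":0,"rz":0},{"dx":-0.06,"dy":0,"dz":0,"rx":0,"ry":0,"rz":0},{"dx":-0.1,"dy":0,"dz":-0.05,"rx":0,"ry":0,"rz":0},{"dx":-0.15,"dy":0,"dz":-0.11,"rx":0,"ry":0,"rz":0},{"dx":-0.18,"dy":0,"dz":-0.17,"rx":0,"ry":0,"rz":0}]';python3 -m inch '[{"dx":-0.05,"dy":0,"dz":-0.06,"rx":0,"ry":0,"rz":0},{"dx":-0.05,"dy":0,"dz":-0.1,"rx":0,"ry":0,"rz":0},{"dx":-0.05,"dy":0,"dz":-0.1,"rx":0,"ry":0,"rz":0}]'; python3 - <<'E'
from h import *
im=optics.grab_frame("top"); a=im[150:290,180:360,::-1]
im=optics.grab_frame("side"); b=im[160:300,180:360,::-1]; cv2.imwrite("pics/p7.png",np.hstack([cv2.resize(x,(400,311),interpolation=cv2.INTER_CUBIC) for x in(a,b)]))
E
python3 n.py
```

```text
time: 13.7
tool_pos: [0.5668, 0.0462, 0.0088]
tool_rot: [0.0, 0.997, 0.074, -0.003]
contact_force: [-11.3, -2.2, 7.5]
gripper_width: 0.194
grasp_force: 5.9
time: 14.2
tool_pos: [0.4334, 0.0266, 0.1302]
tool_rot: [-0.0, 0.997, 0.074, 0.0]
contact_force: [0.7, 0.3, -0.0]
gripper_width: 0.187
grasp_force: 0.0
time: 14.5
tool_pos: [0.3988, 0.0202, 0.2177]
tool_rot: [0.001, 0.997, 0.073, 0.008]
contact_force: [0.7, -0.4, 0.3]
gripper_width: 0.193
grasp_force: 0.0
top [[349.5, 229.5, 19.4, 23.0, 0.68], [298.9, 282.0, 19.1, 20.0, 0.66], [255.6, 206.0, 19.9, 20.0, 0.52]]
side [[218.2, 264.4, 20.1, 25.3, 0.88], [275.1, 216.9, 20.8, 12.5, 0.64], [293.0, 285.6, 20.2, 21.7, 0.58], [259.4, 204.8, 18.8, 14.4, 0.21]]
```

View pics/p7.png

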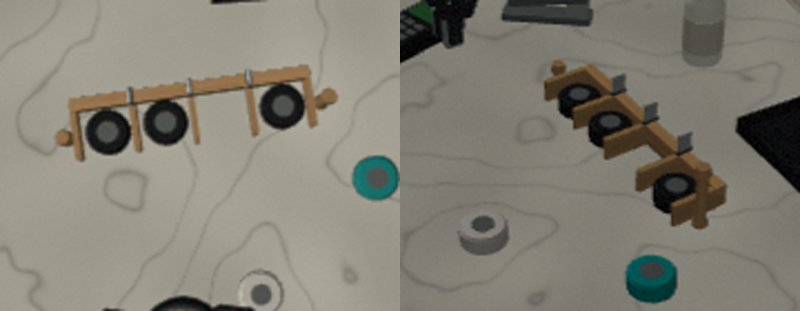

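The puck is at (165,122), exactly on the line through the two stored pucks (108,131) and (283,105), so it is fully home. The tabs are upright and the hand is clear, so I'm handing in.

```bash
python3 -c "
from plant import ticket; print(ticket.job_done())"
```

```text
the job is handed in; nothing more can be done
None
```

I ran the fingertip over the first two tabs from the tall post without touching the third, and pushed the puck fully home in the third bay. The hand is clear and the job is handed in after about 15 s; no verdict was shown.

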